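# Find and take up the bearing play of a filter wheel

### The arm

A 7-joint arm with a two-finger parallel gripper is mounted at the origin on a cart in front of the work surface, level with it; the furniture and walls round the work are solid. World frame = base frame: x ahead of the robot, y to its left, z up, the work surface at z = 0. Lengths are in m, angles in rad, forces in N, time in s.
With the tool pointing down it reaches from about 0.425 to 0.95 m from the base axis. Payload 4.7 kg.
Tool frame: the origin (TCP) lies midway between the tips of the shut fingers; the grasp point (between the pads) lies 19 mm behind it; z points along the fingers, y is the line along which they close (so a half turn about z gives the same grasp; the last joint's range is limited). The gripper opens to 85 mm and grips with 20 to 120 N. Pads are 22 mm wide; open, the fingers measure 114 mm over their backs; the gripper's body (76 mm by 85 mm) begins 54 mm behind the grasp point. The pads swing forward as they close: fully open they stand 13 mm farther back than shut.
Start: joints at [-1.345, 0.469, -0.049, 1.532, 0.024, 1.141, -0.082], TCP at [0.17, 0.653, 0.231] pointing down, gripper open.
Joint ranges: [-2.59, 2.59], [-0.33, 1.99], [-1.39, 1.29], [0.1, 2.45], [-1.04, 4.18], [0.21, 1.99], [-2.66, 2.66]. Speed limits (rad/s): [2.57, 2.57, 3.14, 3.14, 3.14, 3.14, 3.14].

### API

Orientations are given as a unit quaternion [x, y, z, w].
In Python, from workcell import get_state, camera, bot gives the robot as it stands.
- The arm moves only by the tool send_rows, never from a script. Its argument "commands" is a list of rows, each an object of numbers: "tx", "ty", "tz": the shift along the tool's x, y, z in m; "wx", "wy", "wz": the turn, a rotation vector about the tool's x, y, z in rad. In form: [{"tx": .., "ty": .., "tz": .., "wx": .., "wy": .., "wz": ..}, ...]. A call has 1 to 10 rows; each row is the pose to reach, as a shift and turn from the pose commanded when the call began, along the tool's axes at that moment; what a row does not reach only later rows make up. A row lasts 1/8 s, in which the tool goes at most 62.5 mm and 10.7 degrees, less where a joint would pass 70% of its speed; a pose out of reach is approached as far as the arm can. A call with a gripper value outside its range is refused whole. "hand" is the opening in per cent of the stroke, from 0 (shut) to 100 (fully open), set as the call begins (left out, the last holds). The fingers move at their own pace and stop on an object; "grip_force" is the grip in N (left out, the last holds). Time passes only in rows, so rows that repeat a pose let the fingers close. It gives the time, the measured TCP pose, the force, the opening and the grip force at its end, in the units of the state.
- get_state(): the state, without advancing time (a new reading comes with each control period).
- camera(name): name is "side" or "top" or "wrist"; returns a dict with "img" (400x640x3 uint8, red, green, blue), "K" (3x3 intrinsics, pixels), "k1" (the pictures are not rectified: a ray, as slopes to the right and down, at radius r is drawn at 1 + k1 r^2 times it, then the intrinsics apply), "rvec" (rotation vector, rad) and "tvec" (3), from world to camera coordinates, as OpenCV has them. Camera axes: x right, y down, z forward; pixel columns grow to the right and rows downward; lengths in m; the calibration is good to about 2 mm. A picture is of the moment at which its call begins. There is no depth.
- bot.job_done(): hands the job in; it is judged then, once.
The state is a dict: "time": time; "joint_positions": joint angles; "joint_velocities": joint speeds; "tau": joint torques, N m; "tcp_pos": TCP position; "ee_rot": TCP orientation; "wrist_force": force on the tool from outside, world axes, zero at the start; "torque": the same for the moment, N m; "width": finger opening in m; "finger_force": force on a finger pad.
Only numpy, scipy, OpenCV 4.12 (cv2) and the standard library are available. Lean on these libraries where they do the work, as an engineer would, in place of code of your own. Each camera call takes 0.05 s, during which the arm holds its last target. There are 200 camera calls.

### The job

One of the three filter wheels on the table has play in its bearing. Find it by gently rocking the wheels at the top of the rim, pushing first towards the bearing block and then away from it; press the clamping lever of the slack one, and only that one, down fully home, then rock that wheel again, first towards the block and then away, with a few newtons to feel that it is firm. Let go at the end; do not knock the loose mounts that stand between the units.

Things in the scene. Friction and masses are not known exactly. Their poses are not given: they have to be found in the camera images.
- unit_a: one of three like filter-wheel units bolted to the table. Origin on the table; +x runs along the axle from wheel to grey bearing block, +z up. In mm: base plate x -42 to 50, y +-30, 10 thick; block x -6 to 38, y +-20, up to z 98, an axle boss before it. The wheel rocks about the line along y through x -15, z 80
- wheel_a: wheel of the unit: dark disc of six filters, 100 mm diameter, 8 mm thick (hub 15), turning freely on the axle, at any turn. Origin at its centre: x -30, z 80 mm in the unit's frame, so its back is 20 mm in front of the block and its top, z 130, stands 32 mm above the block
- rim_a (a point): top of the wheel's edge, mid-thickness (does not go round with the wheel); x -30, z 130 mm in the unit's frame when true. A sound or clamped wheel only springs, 1 to 3 mm here along x for 4 N pushed near the top (at most 3.5 mm), and comes back; the slack one goes 5 to 12 mm each way under 1 to 2 N and stays there
- lever_a (a joint): clamping lever: pivot along y through x 20, z 80 mm in the unit's frame; 0 = 40 degrees above level, grows as its end is pressed down, 1.1 = stop, fully home (23 degrees below level). Splined handle: its angle does not tell if the bearing is tight. On a sound unit it is tight as it stands and will not shift; on the slack one 2 to 6 N presses it down and it stays
- lever_a_end (a point): centre of the round end of the lever's black handle, 58 mm from its pivot; the handle is 12 mm thick (9 near the pivot), lies in the plane y = 40 mm of the unit's frame (20 mm clear of the block's side) and points to +x and up
- unit_b: one of three like filter-wheel units bolted to the table. Origin on the table; +x runs along the axle from wheel to grey bearing block, +z up. In mm: base plate x -42 to 50, y +-30, 10 thick; block x -6 to 38, y +-20, up to z 98, an axle boss before it. The wheel rocks about the line along y through x -15, z 80
- wheel_b: wheel of the unit: dark disc of six filters, 100 mm diameter, 8 mm thick (hub 15), turning freely on the axle, at any turn. Origin at its centre: x -30, z 80 mm in the unit's frame, so its back is 20 mm in front of the block and its top, z 130, stands 32 mm above the block
- rim_b (a point): top of the wheel's edge, mid-thickness (does not go round with the wheel); x -30, z 130 mm in the unit's frame when true. A sound or clamped wheel only springs, 1 to 3 mm here along x for 4 N pushed near the top (at most 3.5 mm), and comes back; the slack one goes 5 to 12 mm each way under 1 to 2 N and stays there
- lever_b (a joint): clamping lever: pivot along y through x 20, z 80 mm in the unit's frame; 0 = 40 degrees above level, grows as its end is pressed down, 1.1 = stop, fully home (23 degrees below level). Splined handle: its angle does not tell if the bearing is tight. On a sound unit it is tight as it stands and will not shift; on the slack one 2 to 6 N presses it down and it stays
- lever_b_end (a point): centre of the round end of the lever's black handle, 58 mm from its pivot; the handle is 12 mm thick (9 near the pivot), lies in the plane y = 40 mm of the unit's frame (20 mm clear of the block's side) and points to +x and up
- unit_c: one of three like filter-wheel units bolted to the table. Origin on the table; +x runs along the axle from wheel to grey bearing block, +z up. In mm: base plate x -42 to 50, y +-30, 10 thick; block x -6 to 38, y +-20, up to z 98, an axle boss before it. The wheel rocks about the line along y through x -15, z 80
- wheel_c: wheel of the unit: dark disc of six filters, 100 mm diameter, 8 mm thick (hub 15), turning freely on the axle, at any turn. Origin at its centre: x -30, z 80 mm in the unit's frame, so its back is 20 mm in front of the block and its top, z 130, stands 32 mm above the block
- rim_c (a point): top of the wheel's edge, mid-thickness (does not go round with the wheel); x -30, z 130 mm in the unit's frame when true. A sound or clamped wheel only springs, 1 to 3 mm here along x for 4 N pushed near the top (at most 3.5 mm), and comes back; the slack one goes 5 to 12 mm each way under 1 to 2 N and stays there
- lever_c (a joint): clamping lever: pivot along y through x 20, z 80 mm in the unit's frame; 0 = 40 degrees above level, grows as its end is pressed down, 1.1 = stop, fully home (23 degrees below level). Splined handle: its angle does not tell if the bearing is tight. On a sound unit it is tight as it stands and will not shift; on the slack one 2 to 6 N presses it down and it stays
- lever_c_end (a point): centre of the round end of the lever's black handle, 58 mm from its pivot; the handle is 12 mm thick (9 near the pivot), lies in the plane y = 40 mm of the unit's frame (20 mm clear of the block's side) and points to +x and up
- flip_mid (a point): bystander, loose: flip mount with a round filter, base 25 x 58, 117 high mm; the point lies 50 mm above the middle of its foot
- lens_mid (a point): bystander, loose: lens in a ring on a post, base 25 x 58, 95 high mm; the point lies 50 mm above the middle of its foot
- mirror_mid (a point): bystander, loose: kinematic mirror mount on a post, 46 x 58, 97 high mm; the point lies 50 mm above the middle of its foot
- magbase_mid (a point): bystander, loose: magnetic base with an upright rod, 64 x 45, 138 high mm; the point lies 50 mm above the middle of its foot

How it is judged:
By the outcome, as a careful person would: the job done as asked, in the order asked, and still so for the second after the job is handed in, with the robot touching nothing.
It also fails if it takes over 70 s, if anything falls off the work surface, if the arm or the gripper's body presses on something with over 40 N, if the wrist force passes 120 N, or if a joint passes its speed limit or range.

## Working session

There is one attempt and no reset: what is moved stays moved. The work goes in short steps, Python scripts to look and compute and a tool call to move; the robot and the scene stay as the last step left them, time stands still between calls to the robot, and variables do not carry over. Pictures are saved under pics/ and viewed, at most 10 in all, crops included, and the job is handed in when it is done.

Besides the shell and the picture viewer there is one more tool, called after "Emit:" as name([rows], argument=value, ...), one row to a line, values as JSON. send_rows: Moves the arm, as the interface text tells. Its arguments: {"type":"object","properties":{"commands":{"type":"array","items":{"type":"object","properties":{"tx":{"type":"number"},"ty":{"type":"number"},"tz":{"type":"number"},"wx":{"type":"number"},"wy":{"type":"number"},"wz":{"type":"number"}}}},"hand":{"type":"number"},"grip_force":{"type":"number"}},"required":["commands"]}

```bash
mkdir -p pics
cat > h.py <<'E'
import numpy as np, cv2
from workcell import get_state, camera, bot
from scipy.spatial.transform import Rotation as R
def grab(n,f):
    c=camera(n); cv2.imwrite(f'pics/{f}.png',c['img'][:,:,::-1]); np.savez(f'pics/{f}.npz',**{k:np.array(v) for k,v in c.items()}); return c
def load(f): return np.load(f'pics/{f}.npz')
def ray(c,u,v):
    K=c['K'];d=np.array([(u-K[0,2])/K[0,0],(v-K[1,2])/K[1,1]]);s=d.copy()
    for _ in range(20): s=d/(1+float(c['k1'])*(s@s))
    M=R.from_rotvec(np.ravel(c['rvec'])).as_matrix()
    return -M.T@np.ravel(c['tvec']), M.T@np.array([s[0],s[1],1])
def onz(c,u,v,z):
    o,d=ray(c,u,v); return o+d*(z-o[2])/d[2]
def proj(c,P):
    M=R.from_rotvec(np.ravel(c['rvec'])).as_matrix()
    p=np.asarray(P,float)@M.T+np.ravel(c['tvec']); s=p[...,:2]/p[...,2:]
    s=s*(1+float(c['k1'])*(s**2).sum(-1,keepdims=True)); K=c['K']
    return s*[K[0,0],K[1,1]]+[K[0,2],K[1,2]]
E
python3 - <<'E'
from h import *
for n in('top','side'):
    c=grab(n,n+'0'); print(n,ray(c,320,200),c['K'][0,0],c['k1'])
s=get_state();print(s)
E
```

```text
top (array([0.38351712, 0.01588331, 1.21552452]), array([ 0.13870889,  0.01571463, -0.99022278])) 362.1101326110719 0.009473687145833479
side (array([0.47392782, 0.9153433 , 0.67518758]), array([ 0.05843874, -0.82375575, -0.56421171])) 428.0920606628766 -0.11664444952505697
{'time': 0.1, 'joint_positions': array([-1.34491707,  0.46937021, -0.04860892,  1.53355497,  0.02405602,
        1.1410211 , -0.08229697]), 'joint_velocities': array([-0.00098636, -0.00215683,  0.0004543 , -0.00367589, -0.00153637,
       -0.00113796,  0.0010162 ]), 'tau': array([ 1.21240562e-03, -5.11510241e+01, -4.66637139e-02, -2.38388425e+01,
        1.08378689e-02,  4.36417147e-03, -1.08693257e-05]), 'tcp_pos': array([0.16995627, 0.65271258, 0.2303683 ]), 'ee_rot': array([ 1.27032551e-01,  9.91898154e-01, -8.79056128e-04, -1.04663861e-04]), 'wrist_force': array([-0.31155   , -1.1086188 ,  1.03121116]), 'torque': array([-0.01322702,  0.03954722, -0.00319033]), 'finger_force': 0.0, 'width': 0.08508187657754238}
```

View pics/top0.png

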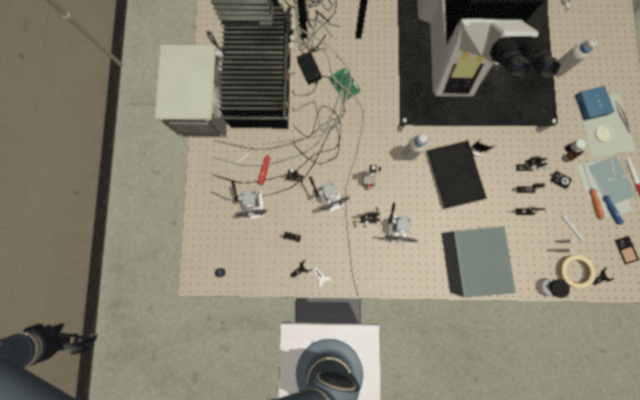

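View pics/side0.png

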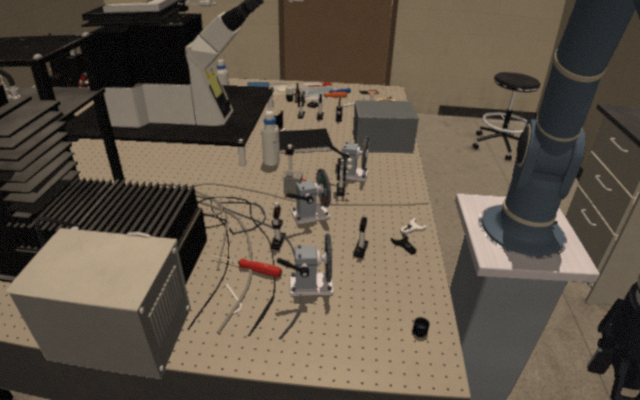

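Run:
```python
from h import *
t=cv2.imread('pics/top0.png')[150:260,215:435]; s=cv2.imread('pics/side0.png')
cv2.imwrite('pics/t1.png',cv2.resize(t,(800,400),interpolation=cv2.INTER_CUBIC))
cv2.imwrite('pics/s1.png',cv2.resize(s[125:305,220:400],(800,600)[::-1] and (600,600),interpolation=cv2.INTER_CUBIC))
```

```text
(no output)
```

View pics/t1.png

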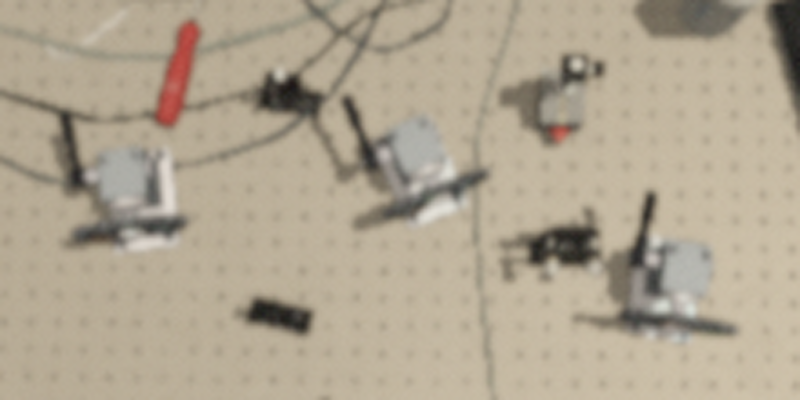

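View pics/s1.png

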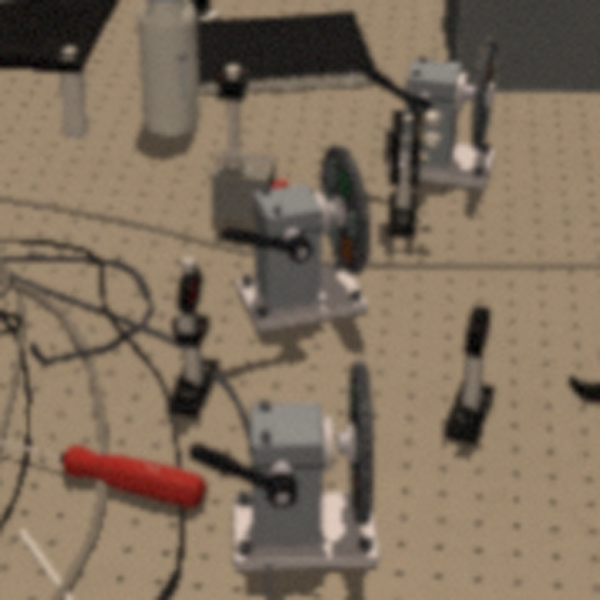

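```bash
cat >> h.py <<'E'
def goto(P,yaw=None,P0=None,q0=None):
    """tool-frame shift/turn to world TCP P with tool y along yaw(deg), pointing down"""
    s=get_state(); P0=s['tcp_pos'] if P0 is None else P0; r0=R.from_quat(s['ee_rot'] if q0 is None else q0)
    t=r0.inv().apply(np.array(P)-P0); w=np.zeros(3)
    if yaw is not None:
        a=np.radians(yaw); y=np.array([np.cos(a),np.sin(a),0]); z=np.array([0,0,-1.]); 
        w=min(((r0.inv()*R.from_matrix(np.c_[np.cross(k*y,z),k*y,z])).as_rotvec() for k in(1,-1)),key=np.linalg.norm)
    print('t',t.round(4),'w',w.round(3))
E
python3 - <<'E'
from h import *
c=load('top0'); f=lambda u,v,z: onz(c,215+u/3.636,150+v/3.636,z)
for n,b,l0,l1,w0,w1 in [('L',(127,178),(78,182),(67,115),(70,240),(186,222)),('M',(416,146),(370,165),(348,100),(355,224),(487,175)),('R',(686,267),(638,275),(651,195),(575,320),(735,330))]:
    B=f(*b,.098); a=f(*l0,.08);e=f(*l1,.117);p=f(*w0,.08);q=f(*w1,.08)
    d=(e-a)[:2];h=(p-q)[:2]
    y1=np.degrees(np.arctan2(d[1],d[0]));y2=np.degrees(np.arctan2(-h[0],h[1]))
    y=np.radians((y1+y2)/2); u=np.array([np.cos(y),np.sin(y)])
    print(n,'block',B[:2],'yaws',y1,y2,np.linalg.norm(d),np.linalg.norm(h),'wheelmid',((p+q)/2)[:2],'orig',B[:2]-.016*u,'end',e)
for n,u,v in [('lens?',278,315),('mir',285,90),('mag',560,95),('r',560,245)]: print(n,f(u,v,.05)[:2])
goto((.47,.245,.30),9)
E
```

```text
L block [0.54103008 0.25273958] yaws 3.055797281388267 9.51061110838271 0.052478438956695815 0.10175309194143732 wheelmid [0.49709519 0.2537681 ] orig [0.52512619 0.25098849] end [0.59198803 0.30211963 0.117     ]
M block [0.57146471 0.00457299] yaws 20.343599307415293 21.122501191892805 0.053400035143372396 0.12250853220091694 wheelmid [ 5.27456609e-01 -4.76245835e-04] orig [ 0.55650087 -0.00109124] end [0.60734307 0.06293578 0.117     ]
R block [ 0.47004883 -0.22457286] yaws -4.6729356123471675 -2.842559013773393 0.06476532935375984 0.13614025759383913 wheelmid [ 0.42156605 -0.20092314] orig [ 0.45408322 -0.22352425] end [ 0.52862559 -0.19252609  0.117     ]
lens? [0.42719452 0.12441873]
mir [0.62965331 0.12293895]
mag [ 0.62740978 -0.12511715]
r [ 0.49194126 -0.12419236]
t [-0.3931 -0.3191 -0.0691] w [-2.000e-03  1.000e-03  1.159e+00]
```

Emit:
send_rows([
  {"tx":-0.393,"ty":-0.319,"tz":-0.069,"wz":1.159},
  {"tx":-0.393,"ty":-0.319,"tz":-0.069,"wz":1.159},
  {"tx":-0.393,"ty":-0.319,"tz":-0.069,"wz":1.159},
  {"tx":-0.393,"ty":-0.319,"tz":-0.069,"wz":1.159},
  {"tx":-0.393,"ty":-0.319,"tz":-0.069,"wz":1.159},
  {"tx":-0.393,"ty":-0.319,"tz":-0.069,"wz":1.159},
  {"tx":-0.393,"ty":-0.319,"tz":-0.069,"wz":1.159},
  {"tx":-0.393,"ty":-0.319,"tz":-0.069,"wz":1.159},
  {"tx":-0.393,"ty":-0.319,"tz":-0.069,"wz":1.159},
  {"tx":-0.393,"ty":-0.319,"tz":-0.069,"wz":1.159},
], hand=50)

```text
$.commands[0]: bad value
```

Run:
```python
from h import *
c=grab('wrist','w1'); s=get_state();print(s['time'],s['tcp_pos'],s['ee_rot'],s['width'],s['joint_positions'],ray(c,320,200),c['K'][0,0])
goto((.495,.25,.2),7)
```

```text
0.15 [0.17007108 0.65280074 0.23050387] [ 1.27087861e-01  9.91891190e-01 -7.34312235e-04 -5.29511505e-05] 0.08553809710035976 [-1.34485373  0.46930233 -0.04855218  1.53334249  0.0241209   1.14100609
 -0.08231692] (array([0.09758982, 0.67098412, 0.37269163]), array([ 0.28935924, -0.0738919 , -0.95441987])) 313.07506853453333
t [-0.416  -0.3078  0.031 ] w [-1.000e-03  1.000e-03  1.194e+00]
```

View pics/w1.png

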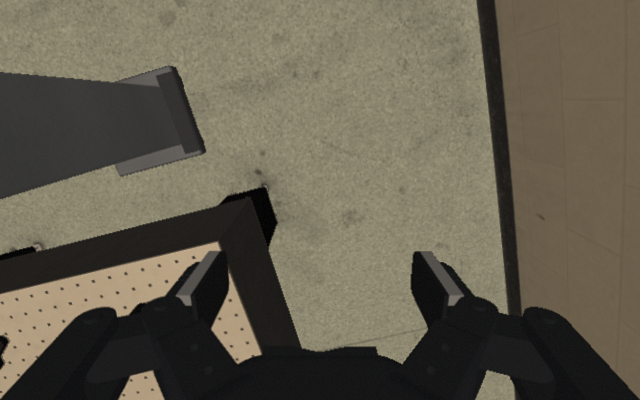

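Emit:
send_rows([
  {"tx":-0.04,"ty":-0.032,"tz":-0.007,"wx":0,"wy":0,"wz":0.12},
  {"tx":-0.08,"ty":-0.064,"tz":-0.014,"wx":0,"wy":0,"wz":0.24},
  {"tx":-0.12,"ty":-0.096,"tz":-0.021,"wx":0,"wy":0,"wz":0.36},
  {"tx":-0.16,"ty":-0.128,"tz":-0.028,"wx":0,"wy":0,"wz":0.48},
  {"tx":-0.2,"ty":-0.16,"tz":-0.035,"wx":0,"wy":0,"wz":0.6},
  {"tx":-0.24,"ty":-0.192,"tz":-0.042,"wx":0,"wy":0,"wz":0.72},
  {"tx":-0.28,"ty":-0.224,"tz":-0.049,"wx":0,"wy":0,"wz":0.84},
  {"tx":-0.32,"ty":-0.256,"tz":-0.056,"wx":0,"wy":0,"wz":0.96},
  {"tx":-0.36,"ty":-0.288,"tz":-0.063,"wx":0,"wy":0,"wz":1.08},
  {"tx":-0.393,"ty":-0.319,"tz":-0.069,"wx":0,"wy":0,"wz":1.159},
], hand=50)

```text
time: 1.4
tcp_pos: [0.4709, 0.2436, 0.3005]
ee_rot: [0.651, 0.759, 0.0, 0.0]
wrist_force: [0.0, 0.9, 0.6]
width: 0.0424
finger_force: 0.0
```

Run:
```python
from h import *
c=grab('wrist','w2'); s=get_state();print(s['time'],s['tcp_pos'],s['ee_rot'],s['width'],s['joint_positions'],ray(c,320,200),c['K'][0,0])
goto((.495,.25,.2),7)
```

```text
1.45 [0.47477668 0.23700847 0.30155722] [6.55079950e-01 7.55555755e-01 1.81587480e-04 2.39317344e-03] 0.04314629688826031 [-0.86758329  0.17199821  0.37471139  1.80051874 -0.06310445  1.17947904
 -0.33171968] (array([0.45868359, 0.31607879, 0.4428244 ]), array([ 0.04721169, -0.29440961, -0.95456802])) 313.07506853453333
t [0.0103 0.0215 0.1016] w [0.003 0.003 0.02 ]
```

View pics/w2.png

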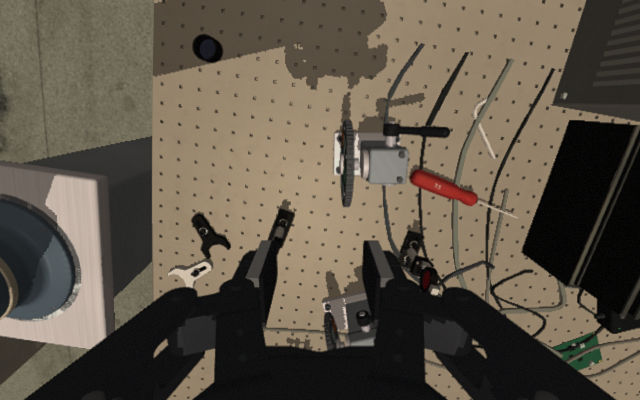

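```bash
cat >> h.py <<'E'
def top_rect(c,roi,z=.098):
    u0,v0,u1,v1=roi; im=c['img'][v0:v1,u0:u1].astype(int)
    m=((im[...,2]-im[...,0]>-4)&(im.max(-1)>100)).astype(np.uint8)
    cs,_=cv2.findContours(m,0,2); k=max(cs,key=cv2.contourArea).reshape(-1,2)+[u0,v0]
    P=np.array([onz(c,u,v,z)[:2]*1000 for u,v in k],np.float32); r=cv2.minAreaRect(P); print(r, k.min(0),k.max(0)); return r
E
python3 - <<'E'
from h import *
c=load('w2')
print(c['img'][166,388],c['img'][165,335],c['img'][165,350],c['img'][165,410])
top_rect(c,(358,138,418,195))
for n,p,z in [('lever end',(445,132),.117),('lever mid',(415,131),.1),('piv',(391,131),.08)]: print(n,onz(c,*p,z))
# dark wheel ends
print('w',onz(c,348,122,.08),onz(c,347,206,.08))
E
```

```text
[141 138 131] [221 220 205] [65 62 61] [157 137 112]Traceback (most recent call last):
  File "<stdin>", line 4, in <module>
  File "h.py", line 30, in top_rect
    cs,_=cv2.findContours(m,0,2); k=max(cs,key=cv2.contourArea).reshape(-1,2)+[u0,v0]
                                    ~~~^^^^^^^^^^^^^^^^^^^^^^^^
ValueError: max() iterable argument is empty
```

```bash
sed -i 's/im\[...,2\]-im\[...,0\]>-4)&(im.max(-1)>100)/im[...,0]-im[...,2]<22)\&(im.max(-1)>115)\&(im.max(-1)<190)/' h.py
python3 - <<'E'
from h import *
c=load('w2')
top_rect(c,(366,140,418,195))
for n,p,z in [('lever end',(445,132),.117),('lever mid',(415,131),.1),('piv',(391,131),.08)]: print(n,onz(c,*p,z))
print('w',onz(c,348,122,.08),onz(c,347,206,.08))
print('rimtop', onz(c,346,165,.13))
for q,y in (((530,247),3),((530,247),8)):
  a=np.radians(y);M=np.array([[np.cos(a),-np.sin(a)],[np.sin(a),np.cos(a)]])
  L=np.array([[-6,-20,98],[38,-20,98],[38,20,98],[-6,20,98],[64,40,117],[-30,-50,80],[-30,50,80],[-30,0,130]])/1000
  W=np.c_[L[:,:2]@M.T+np.array(q)/1000,L[:,2]];print(proj(c,W).round(0).tolist())
E
```

```text
((545.681396484375, 258.25421142578125), (41.738067626953125, 38.86286544799805), 8.583847999572754) [369 151] [408 185]
lever end [0.59065326 0.30753229 0.117     ]
lever mid [0.56505141 0.30303057 0.1       ]
piv [0.54409512 0.29800402 0.08      ]
w [0.49380876 0.30031147 0.08      ] [0.51039458 0.20160881 0.08      ]
rimtop [0.49451217 0.26031101 0.13      ]
[[365.0, 192.0], [403.0, 196.0], [409.0, 162.0], [370.0, 158.0], [442.0, 149.0], [340.0, 210.0], [350.0, 127.0], [349.0, 180.0]]
[[366.0, 193.0], [404.0, 193.0], [408.0, 159.0], [368.0, 158.0], [439.0, 143.0], [343.0, 212.0], [346.0, 129.0], [349.0, 182.0]]
```

Run:
```python
from h import *
goto((.500,.2515,.114),9)
```

```text
t [0.0114 0.0264 0.1876] w [ 0.003  0.003 -0.015]
```

Emit:
send_rows([
  {"tx":0.002,"ty":0.03,"tz":0.05,"wx":0,"wy":0,"wz":-0.01},
  {"tx":0.002,"ty":0.03,"tz":0.1,"wx":0,"wy":0,"wz":-0.01},
  {"tx":0.002,"ty":0.03,"tz":0.13,"wx":0,"wy":0,"wz":-0.01},
  {"tx":0.002,"ty":0.03,"tz":0.13,"wx":0,"wy":0,"wz":-0.01},
  {"tx":0.002,"ty":0.03,"tz":0.13,"wx":0,"wy":0,"wz":-0.01},
])

```text
time: 2.08
tcp_pos: [0.5001, 0.2526, 0.1715]
ee_rot: [0.646, 0.764, 0.001, 0.0]
wrist_force: [0.9, -0.4, 0.1]
width: 0.0427
finger_force: 0.0
```

Run:
```python
from h import *
c=grab('wrist','w3'); s=get_state();print(s['time'],s['tcp_pos'],s['ee_rot'],s['wrist_force'])
goto((.500,.2515,.114),9)
```

```text
2.125 [0.50030385 0.25277236 0.17198312] [6.45567842e-01 7.63701377e-01 1.48779064e-03 3.92513505e-04] [-0.27480505 -0.54224615 -0.35731358]
t [-0.0013 -0.0007  0.058 ] w [ 0.003 -0.001  0.01 ]
```

View pics/w3.png

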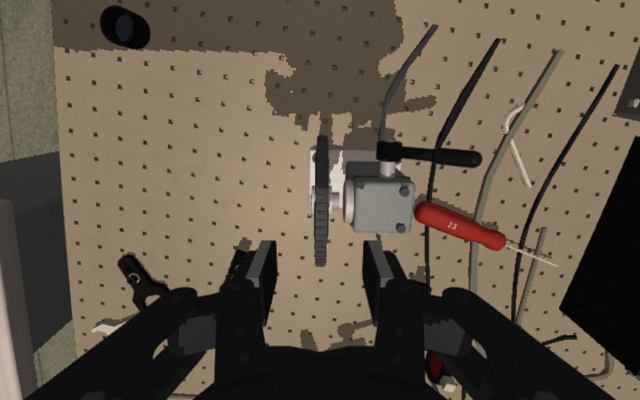

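Emit:
send_rows([
  {"tx":-0.001,"ty":-0.001,"tz":0.03,"wx":0,"wy":0,"wz":0},
  {"tx":-0.001,"ty":-0.001,"tz":0.057,"wx":0,"wy":0,"wz":0},
  {"tx":-0.001,"ty":-0.001,"tz":0.057,"wx":0,"wy":0,"wz":0},
  {"tx":-0.001,"ty":0.011,"tz":0.057,"wx":0,"wy":0,"wz":0},
  {"tx":-0.001,"ty":0.013,"tz":0.057,"wx":0,"wy":0,"wz":0},
  {"tx":-0.001,"ty":0.015,"tz":0.057,"wx":0,"wy":0,"wz":0},
  {"tx":-0.001,"ty":0.015,"tz":0.057,"wx":0,"wy":0,"wz":0},
])

```text
time: 3.0
tcp_pos: [0.5146, 0.2537, 0.1137]
ee_rot: [0.646, 0.764, 0.0, 0.0]
wrist_force: [-0.5, 0.0, -0.4]
width: 0.0428
finger_force: 0.0
```

Emit:
send_rows([
  {"tx":0,"ty":0.001,"tz":0,"wx":0,"wy":0,"wz":0},
  {"tx":0,"ty":0.002,"tz":0,"wx":0,"wy":0,"wz":0},
  {"tx":0,"ty":0.002,"tz":0,"wx":0,"wy":0,"wz":0},
])

```text
time: 3.38
tcp_pos: [0.5163, 0.254, 0.1133]
ee_rot: [0.646, 0.764, -0.0, -0.0]
wrist_force: [-0.3, 0.1, -1.0]
width: 0.0426
finger_force: 0.0
```

Emit:
send_rows([
  {"tx":0,"ty":0.001,"tz":0,"wx":0,"wy":0,"wz":0},
  {"tx":0,"ty":0.002,"tz":0,"wx":0,"wy":0,"wz":0},
  {"tx":0,"ty":0.002,"tz":0,"wx":0,"wy":0,"wz":0},
])

```text
time: 3.75
tcp_pos: [0.5183, 0.2543, 0.1133]
ee_rot: [0.646, 0.764, 0.0, -0.0]
wrist_force: [-1.2, -0.9, -0.2]
width: 0.0423
finger_force: 0.0
```

Emit:
send_rows([
  {"tx":0,"ty":0.001,"tz":0,"wx":0,"wy":0,"wz":0},
  {"tx":0,"ty":0.002,"tz":0,"wx":0,"wy":0,"wz":0},
  {"tx":0,"ty":0.002,"tz":0,"wx":0,"wy":0,"wz":0},
])

```text
time: 4.12
tcp_pos: [0.5194, 0.2544, 0.1131]
ee_rot: [0.646, 0.764, -0.001, -0.001]
wrist_force: [-2.8, -1.3, 2.2]
width: 0.0425
finger_force: 1.6
```

Run:
```python
from h import *
s=get_state();print(s['wrist_force'],s['finger_force'],s['torque'])
c=grab('wrist','w4'); a=load('w3')['img']
im=c['img'].astype(int); print([ (v,np.where(im[v,290:350].sum(-1)<260)[0][[0,-1]]+290) for v in (230,245,260) if (im[v,290:350].sum(-1)<260).any()])
```

```text
[-2.80855872 -1.30876437  2.2362625 ] 1.6030173003673553 [-0.17371376  0.71612267 -0.03558533]
[(230, array([290, 331])), (245, array([290, 296])), (260, array([290, 330]))]
```

Emit:
send_rows([
  {"tx":0,"ty":0.001,"tz":0,"wx":0,"wy":0,"wz":0},
  {"tx":0,"ty":0.0015,"tz":0,"wx":0,"wy":0,"wz":0},
  {"tx":0,"ty":0.0015,"tz":0,"wx":0,"wy":0,"wz":0},
])

```text
time: 4.55
tcp_pos: [0.5202, 0.2546, 0.1131]
ee_rot: [0.646, 0.764, -0.001, -0.001]
wrist_force: [-4.9, -2.4, 4.2]
width: 0.0426
finger_force: 3.1
```

Emit:
send_rows([
  {"tx":0,"ty":-0.015,"tz":0,"wx":0,"wy":0,"wz":0},
  {"tx":0,"ty":-0.03,"tz":0,"wx":0,"wy":0,"wz":0},
  {"tx":0,"ty":-0.036,"tz":0,"wx":0,"wy":0,"wz":0},
  {"tx":0,"ty":-0.036,"tz":0,"wx":0,"wy":0,"wz":0},
])

```text
time: 5.05
tcp_pos: [0.4859, 0.2491, 0.1136]
ee_rot: [0.645, 0.764, 0.0, 0.0]
wrist_force: [-0.0, 0.4, -0.2]
width: 0.0426
finger_force: 0.0
```

Emit:
send_rows([
  {"tx":0,"ty":-0.001,"tz":0,"wx":0,"wy":0,"wz":0},
  {"tx":0,"ty":-0.002,"tz":0,"wx":0,"wy":0,"wz":0},
  {"tx":0,"ty":-0.002,"tz":0,"wx":0,"wy":0,"wz":0},
])

```text
time: 5.42
tcp_pos: [0.4844, 0.2486, 0.1133]
ee_rot: [0.646, 0.764, 0.0, 0.0]
wrist_force: [0.5, -0.1, -0.5]
width: 0.0426
finger_force: 0.0
```

Emit:
send_rows([
  {"tx":0,"ty":-0.001,"tz":0,"wx":0,"wy":0,"wz":0},
  {"tx":0,"ty":-0.002,"tz":0,"wx":0,"wy":0,"wz":0},
  {"tx":0,"ty":-0.002,"tz":0,"wx":0,"wy":0,"wz":0},
])

```text
time: 5.8
tcp_pos: [0.4832, 0.2483, 0.1135]
ee_rot: [0.646, 0.764, 0.001, 0.001]
wrist_force: [3.6, 1.7, -2.6]
width: 0.0426
finger_force: 1.8
```

Emit:
send_rows([
  {"tx":0,"ty":-0.001,"tz":0,"wx":0,"wy":0,"wz":0},
  {"tx":0,"ty":-0.0015,"tz":0,"wx":0,"wy":0,"wz":0},
  {"tx":0,"ty":-0.0015,"tz":0,"wx":0,"wy":0,"wz":0},
])

```text
time: 6.18
tcp_pos: [0.4823, 0.2482, 0.1136]
ee_rot: [0.646, 0.763, 0.001, 0.001]
wrist_force: [5.5, 1.7, -3.6]
width: 0.0429
finger_force: 2.9
```

Run:
```python
from h import *
goto((.530,-.008,.23),20.5)
```

```text
t [-0.2605  0.005  -0.1165] w [ 0.004 -0.    -0.191]
```

Emit:
send_rows([
  {"tx":0,"ty":0.018,"tz":0,"wx":0,"wy":0,"wz":0},
  {"tx":0,"ty":0.018,"tz":-0.05,"wx":0,"wy":0,"wz":0},
  {"tx":0,"ty":0.018,"tz":-0.1,"wx":0,"wy":0,"wz":0},
  {"tx":-0.05,"ty":0.015,"tz":-0.116,"wx":0,"wy":0,"wz":-0.05},
  {"tx":-0.105,"ty":0.012,"tz":-0.116,"wx":0,"wy":0,"wz":-0.1},
  {"tx":-0.16,"ty":0.009,"tz":-0.116,"wx":0,"wy":0,"wz":-0.15},
  {"tx":-0.215,"ty":0.006,"tz":-0.116,"wx":0,"wy":0,"wz":-0.19},
  {"tx":-0.26,"ty":0.005,"tz":-0.116,"wx":0,"wy":0,"wz":-0.19},
  {"tx":-0.26,"ty":0.005,"tz":-0.116,"wx":0,"wy":0,"wz":-0.19},
])

```text
time: 7.3
tcp_pos: [0.5278, -0.0116, 0.2293]
ee_rot: [0.573, 0.819, -0.001, -0.001]
wrist_force: [0.3, 1.0, 0.5]
width: 0.0432
finger_force: 0.0
```

Run:
```python
from h import *
c=grab('wrist','w5'); s=get_state();print(s['time'],s['tcp_pos'],s['ee_rot'],s['wrist_force'])
```

```text
7.35 [ 0.5278536  -0.00878724  0.22908804] [ 5.71713256e-01  8.20452718e-01 -3.85648970e-04 -1.06871750e-03] [0.30710451 1.46507114 0.14033092]
```

View pics/w5.png

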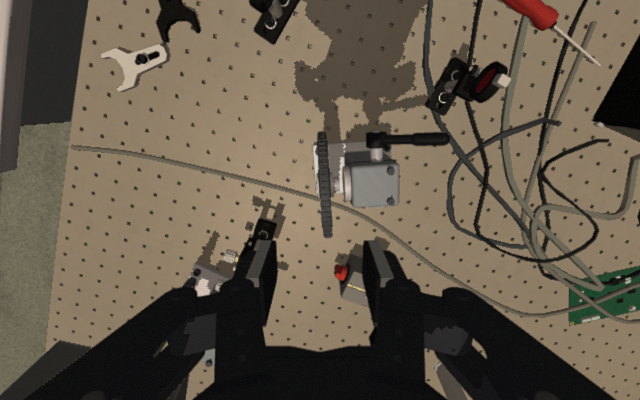

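Run:
```python
from h import *
c=load('w5')
r=top_rect(c,(350,155,412,215))
print(onz(c,443,138,.117)); a=onz(c,322,135,.08);b=onz(c,328,237,.08);d=a-b;y=np.degrees(np.arctan2(-d[0],d[1]));print(a,b,y)
print(onz(c,325,190,.13))
for yaw in (y,r[2],r[2]-90):
  u=np.array([np.cos(np.radians(yaw)),np.sin(np.radians(yaw))]);o=np.array(r[0])/1000-.016*u;rim=o-.03*u
  print(yaw,o,rim,o+.064*u+.04*np.array([-u[1],u[0]])); goto((*rim,.114),yaw)
```

```text
((573.5442504882812, 5.145036697387695), (40.36349868774414, 38.25385665893555), 23.824295043945312) [352 166] [397 207]
[0.6043362  0.06581519 0.117     ]
[0.51324547 0.03112884 0.08      ] [ 0.55400513 -0.06239713  0.08      ] 23.548108988473302
[ 0.52850551 -0.00437809  0.13      ]
23.548108988473302 [ 0.55887665 -0.00124727] [ 0.5313749  -0.01323283] [0.60156629 0.06099094]
t [-0.0055  0.002   0.1151] w [-0.002 -0.001 -0.057]
23.824295043945312 [ 0.55890763 -0.00131789] [ 0.53146398 -0.01343589] [0.60129677 0.06112537]
t [-0.0058  0.002   0.1151] w [-0.002 -0.001 -0.062]
-66.17570495605469 [0.56708132 0.01978165] [0.55496332 0.04722531] [ 0.62952458 -0.02260748]
t [0.043  0.045  0.1151] w [-0.002  0.     1.509]
```

Emit:
send_rows([
  {"tx":-0.006,"ty":0.002,"tz":0.055,"wx":0,"wy":0,"wz":-0.06},
  {"tx":-0.006,"ty":0.002,"tz":0.055,"wx":0,"wy":0,"wz":-0.06},
  {"tx":-0.006,"ty":0.002,"tz":0.1,"wx":0,"wy":0,"wz":-0.06},
  {"tx":-0.006,"ty":0.002,"tz":0.115,"wx":0,"wy":0,"wz":-0.06},
  {"tx":-0.006,"ty":0.002,"tz":0.115,"wx":0,"wy":0,"wz":-0.06},
  {"tx":-0.006,"ty":0.012,"tz":0.115,"wx":0,"wy":0,"wz":-0.06},
  {"tx":-0.006,"ty":0.016,"tz":0.115,"wx":0,"wy":0,"wz":-0.06},
  {"tx":-0.006,"ty":0.016,"tz":0.115,"wx":0,"wy":0,"wz":-0.06},
])

```text
time: 8.35
tcp_pos: [0.5469, -0.0073, 0.115]
ee_rot: [0.545, 0.838, 0.001, 0.001]
wrist_force: [-0.4, 0.7, -0.5]
width: 0.0425
finger_force: 0.0
```

Emit:
send_rows([
  {"tx":0,"ty":0.001,"tz":0,"wx":0,"wy":0,"wz":0},
  {"tx":0,"ty":0.002,"tz":0,"wx":0,"wy":0,"wz":0},
  {"tx":0,"ty":0.002,"tz":0,"wx":0,"wy":0,"wz":0},
])

```text
time: 8.72
tcp_pos: [0.5478, -0.0068, 0.1143]
ee_rot: [0.545, 0.838, 0.0, -0.0]
wrist_force: [-0.6, 0.3, 0.7]
width: 0.0427
finger_force: 0.0
```

Emit:
send_rows([
  {"tx":0,"ty":0.001,"tz":0,"wx":0,"wy":0,"wz":0},
  {"tx":0,"ty":0.002,"tz":0,"wx":0,"wy":0,"wz":0},
  {"tx":0,"ty":0.002,"tz":0,"wx":0,"wy":0,"wz":0},
])

```text
time: 9.1
tcp_pos: [0.5493, -0.0061, 0.1142]
ee_rot: [0.545, 0.838, -0.0, -0.0]
wrist_force: [-0.8, -0.6, 0.7]
width: 0.0428
finger_force: 0.5
```

Emit:
send_rows([
  {"tx":0,"ty":0.001,"tz":0,"wx":0,"wy":0,"wz":0},
  {"tx":0,"ty":0.002,"tz":0,"wx":0,"wy":0,"wz":0},
  {"tx":0,"ty":0.002,"tz":0,"wx":0,"wy":0,"wz":0},
])

```text
time: 9.48
tcp_pos: [0.5505, -0.0057, 0.1141]
ee_rot: [0.546, 0.838, -0.001, -0.001]
wrist_force: [-5.2, -2.2, 3.3]
width: 0.0427
finger_force: 2.6
```

Emit:
send_rows([
  {"tx":0,"ty":0.001,"tz":0,"wx":0,"wy":0,"wz":0},
  {"tx":0,"ty":0.0015,"tz":0,"wx":0,"wy":0,"wz":0},
  {"tx":0,"ty":0.0015,"tz":0,"wx":0,"wy":0,"wz":0},
])

```text
time: 9.85
tcp_pos: [0.551, -0.0056, 0.1141]
ee_rot: [0.546, 0.838, -0.001, -0.002]
wrist_force: [-5.9, -2.9, 5.6]
width: 0.0424
finger_force: 3.8
```

Emit:
send_rows([
  {"tx":0,"ty":-0.015,"tz":0,"wx":0,"wy":0,"wz":0},
  {"tx":0,"ty":-0.03,"tz":0,"wx":0,"wy":0,"wz":0},
  {"tx":0,"ty":-0.037,"tz":0,"wx":0,"wy":0,"wz":0},
  {"tx":0,"ty":-0.037,"tz":0,"wx":0,"wy":0,"wz":0},
])

```text
time: 10.35
tcp_pos: [0.5188, -0.0196, 0.1145]
ee_rot: [0.546, 0.838, 0.0, 0.0]
wrist_force: [0.8, -0.1, 0.4]
width: 0.0427
finger_force: 0.0
```

Emit:
send_rows([
  {"tx":0,"ty":-0.001,"tz":0,"wx":0,"wy":0,"wz":0},
  {"tx":0,"ty":-0.002,"tz":0,"wx":0,"wy":0,"wz":0},
  {"tx":0,"ty":-0.002,"tz":0,"wx":0,"wy":0,"wz":0},
])

```text
time: 10.72
tcp_pos: [0.5174, -0.0202, 0.1142]
ee_rot: [0.545, 0.838, 0.0, 0.0]
wrist_force: [0.8, 0.2, -0.0]
width: 0.0424
finger_force: 0.0
```

Emit:
send_rows([
  {"tx":0,"ty":-0.001,"tz":0,"wx":0,"wy":0,"wz":0},
  {"tx":0,"ty":-0.0015,"tz":0,"wx":0,"wy":0,"wz":0},
  {"tx":0,"ty":-0.0015,"tz":0,"wx":0,"wy":0,"wz":0},
])

```text
time: 11.1
tcp_pos: [0.5165, -0.0206, 0.1144]
ee_rot: [0.545, 0.838, 0.0, 0.0]
wrist_force: [2.5, 1.1, -1.5]
width: 0.0429
finger_force: 1.4
```

Emit:
send_rows([
  {"tx":0,"ty":-0.001,"tz":0,"wx":0,"wy":0,"wz":0},
  {"tx":0,"ty":-0.002,"tz":0,"wx":0,"wy":0,"wz":0},
  {"tx":0,"ty":-0.002,"tz":0,"wx":0,"wy":0,"wz":0},
])

```text
time: 11.48
tcp_pos: [0.5154, -0.0211, 0.1145]
ee_rot: [0.545, 0.838, 0.001, 0.001]
wrist_force: [5.7, 2.2, -3.5]
width: 0.0427
finger_force: 2.9
```

Run:
```python
from h import *
goto((.43,-.225,.24),-3.5)
```

```text
t [-0.1519 -0.1604 -0.1259] w [0.003 0.    0.479]
```

Emit:
send_rows([
  {"tx":0,"ty":0.018,"tz":0,"wx":0,"wy":0,"wz":0},
  {"tx":0,"ty":0.018,"tz":-0.05,"wx":0,"wy":0,"wz":0},
  {"tx":0,"ty":0.01,"tz":-0.1,"wx":0,"wy":0,"wz":0.05},
  {"tx":-0.035,"ty":-0.03,"tz":-0.124,"wx":0,"wy":0,"wz":0.15},
  {"tx":-0.075,"ty":-0.07,"tz":-0.124,"wx":0,"wy":0,"wz":0.25},
  {"tx":-0.115,"ty":-0.115,"tz":-0.124,"wx":0,"wy":0,"wz":0.36},
  {"tx":-0.152,"ty":-0.16,"tz":-0.124,"wx":0,"wy":0,"wz":0.478},
  {"tx":-0.152,"ty":-0.16,"tz":-0.124,"wx":0,"wy":0,"wz":0.478},
  {"tx":-0.152,"ty":-0.16,"tz":-0.124,"wx":0,"wy":0,"wz":0.478},
])

```text
time: 12.6
tcp_pos: [0.4294, -0.2251, 0.2382]
ee_rot: [0.728, 0.685, -0.0, -0.001]
wrist_force: [-0.1, 0.6, 0.3]
width: 0.0425
finger_force: 0.0
```

Run:
```python
from h import *
c=grab('wrist','w6'); s=get_state();print(s['time'],s['tcp_pos'],s['ee_rot'],s['wrist_force'])
```

```text
12.65 [ 0.42982019 -0.22448365  0.23812189] [ 7.27601187e-01  6.86000163e-01 -1.66899223e-04 -5.11796593e-04] [ 0.55900743  0.59493238 -0.05476602]
```

View pics/w6.png

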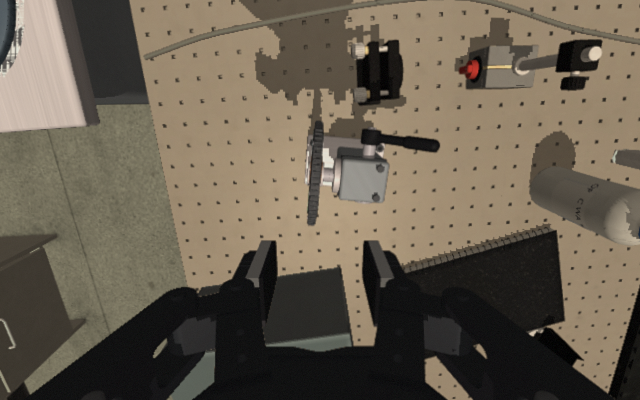

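Run:
```python
from h import *
c=load('w6')
r=top_rect(c,(341,150,396,210))
print(onz(c,433,145,.117)); a=onz(c,319,122,.08);b=onz(c,311,222,.08);d=a-b;y=np.degrees(np.arctan2(-d[0],d[1]));print(a,b,y)
print(onz(c,315,180,.13))
for yaw in (y,r[2],r[2]-90):
  u=np.array([np.cos(np.radians(yaw)),np.sin(np.radians(yaw))]);o=np.array(r[0])/1000-.016*u;rim=o-.03*u
  print(yaw,o,rim,o+.064*u+.04*np.array([-u[1],u[0]])); goto((*rim,.115),yaw)
```

```text
((469.19488525390625, -225.35630798339844), (38.803810119628906, 41.8884391784668), 81.42906951904297) [341 160] [388 202]
[ 0.52589714 -0.19157933  0.117     ]
[ 0.43118338 -0.16922614  0.08      ] [ 0.41682659 -0.26875098  0.08      ] -8.208482053330858
[ 0.4253556 -0.2126481  0.13     ]
-8.208482053330858 [ 0.4533588 -0.2230719] [ 0.42366615 -0.21878864] [ 0.52241415 -0.19261933]
t [ 0.0053 -0.0064  0.1231] w [-0.001 -0.     0.084]
81.42906951904297 [ 0.46681035 -0.24117762] [ 0.46233934 -0.27084259] [ 0.43679522 -0.17193102]
t [-0.0444  0.0353  0.1231] w [-0.00e+00 -1.00e-03 -1.48e+00]
-8.570930480957031 [ 0.45337357 -0.22297177] [ 0.42370861 -0.21850076] [ 0.52262017 -0.19295664]
t [ 0.0056 -0.0063  0.1231] w [-0.001 -0.     0.091]
```

Emit:
send_rows([
  {"tx":0.0055,"ty":-0.006,"tz":0.05,"wx":0,"wy":0,"wz":0.087},
  {"tx":0.0055,"ty":-0.006,"tz":0.06,"wx":0,"wy":0,"wz":0.087},
  {"tx":0.0055,"ty":-0.006,"tz":0.1,"wx":0,"wy":0,"wz":0.087},
  {"tx":0.0055,"ty":-0.006,"tz":0.123,"wx":0,"wy":0,"wz":0.087},
  {"tx":0.0055,"ty":-0.006,"tz":0.123,"wx":0,"wy":0,"wz":0.087},
  {"tx":0.0055,"ty":0.004,"tz":0.123,"wx":0,"wy":0,"wz":0.087},
  {"tx":0.0055,"ty":0.007,"tz":0.123,"wx":0,"wy":0,"wz":0.087},
  {"tx":0.0055,"ty":0.007,"tz":0.123,"wx":0,"wy":0,"wz":0.087},
])

```text
time: 13.65
tcp_pos: [0.4376, -0.2206, 0.1161]
ee_rot: [0.757, 0.653, 0.001, 0.001]
wrist_force: [0.3, -0.5, -0.0]
width: 0.0427
finger_force: 0.0
```

Emit:
send_rows([
  {"tx":0,"ty":0.001,"tz":0,"wx":0,"wy":0,"wz":0},
  {"tx":0,"ty":0.002,"tz":0,"wx":0,"wy":0,"wz":0},
  {"tx":0,"ty":0.003,"tz":0,"wx":0,"wy":0,"wz":0},
  {"tx":0,"ty":0.003,"tz":0,"wx":0,"wy":0,"wz":0},
])

```text
time: 14.15
tcp_pos: [0.4396, -0.2209, 0.1153]
ee_rot: [0.757, 0.653, 0.0, -0.0]
wrist_force: [-0.6, -0.3, -0.5]
width: 0.0435
finger_force: 0.0
```

Emit:
send_rows([
  {"tx":0,"ty":0.001,"tz":0,"wx":0,"wy":0,"wz":0},
  {"tx":0,"ty":0.002,"tz":0,"wx":0,"wy":0,"wz":0},
  {"tx":0,"ty":0.002,"tz":0,"wx":0,"wy":0,"wz":0},
])

```text
time: 14.52
tcp_pos: [0.4416, -0.2212, 0.1153]
ee_rot: [0.757, 0.653, 0.0, -0.0]
wrist_force: [0.9, 0.1, 0.0]
width: 0.043
finger_force: 0.0
```

Emit:
send_rows([
  {"tx":0,"ty":0.001,"tz":0,"wx":0,"wy":0,"wz":0},
  {"tx":0,"ty":0.002,"tz":0,"wx":0,"wy":0,"wz":0},
  {"tx":0,"ty":0.002,"tz":0,"wx":0,"wy":0,"wz":0},
])

```text
time: 14.9
tcp_pos: [0.4431, -0.2214, 0.1151]
ee_rot: [0.757, 0.653, -0.0, -0.0]
wrist_force: [-1.2, 0.6, 0.8]
width: 0.0425
finger_force: 0.7
```

Emit:
send_rows([
  {"tx":0,"ty":0.001,"tz":0,"wx":0,"wy":0,"wz":0},
  {"tx":0,"ty":0.002,"tz":0,"wx":0,"wy":0,"wz":0},
  {"tx":0,"ty":0.002,"tz":0,"wx":0,"wy":0,"wz":0},
])

```text
time: 15.28
tcp_pos: [0.4455, -0.2218, 0.1153]
ee_rot: [0.757, 0.653, -0.0, -0.0]
wrist_force: [-1.7, 0.3, 2.7]
width: 0.0427
finger_force: 0.9
```

Emit:
send_rows([
  {"tx":0,"ty":0.001,"tz":0,"wx":0,"wy":0,"wz":0},
  {"tx":0,"ty":0.002,"tz":0,"wx":0,"wy":0,"wz":0},
  {"tx":0,"ty":0.002,"tz":0,"wx":0,"wy":0,"wz":0},
])

```text
time: 15.65
tcp_pos: [0.4477, -0.2221, 0.1153]
ee_rot: [0.757, 0.653, 0.0, 0.0]
wrist_force: [-1.0, 0.3, 1.9]
width: 0.0427
finger_force: 0.8
```

Emit:
send_rows([
  {"tx":0,"ty":0.001,"tz":0,"wx":0,"wy":0,"wz":0},
  {"tx":0,"ty":0.002,"tz":0,"wx":0,"wy":0,"wz":0},
  {"tx":0,"ty":0.002,"tz":0,"wx":0,"wy":0,"wz":0},
])

```text
time: 16.02
tcp_pos: [0.4491, -0.2223, 0.1152]
ee_rot: [0.757, 0.653, -0.0, -0.0]
wrist_force: [-1.7, 0.6, 3.7]
width: 0.043
finger_force: 2.0
```

Emit:
send_rows([
  {"tx":0,"ty":0.001,"tz":0,"wx":0,"wy":0,"wz":0},
  {"tx":0,"ty":0.002,"tz":0,"wx":0,"wy":0,"wz":0},
  {"tx":0,"ty":0.002,"tz":0,"wx":0,"wy":0,"wz":0},
])

```text
time: 16.4
tcp_pos: [0.4502, -0.2226, 0.1153]
ee_rot: [0.758, 0.653, -0.001, -0.001]
wrist_force: [-6.3, 1.7, 7.9]
width: 0.0427
finger_force: 3.7
```

Emit:
send_rows([
  {"tx":0,"ty":-0.015,"tz":0,"wx":0,"wy":0,"wz":0},
  {"tx":0,"ty":-0.03,"tz":0,"wx":0,"wy":0,"wz":0},
  {"tx":0,"ty":-0.034,"tz":0,"wx":0,"wy":0,"wz":0},
  {"tx":0,"ty":-0.036,"tz":0,"wx":0,"wy":0,"wz":0},
  {"tx":0,"ty":-0.038,"tz":0,"wx":0,"wy":0,"wz":0},
  {"tx":0,"ty":-0.04,"tz":0,"wx":0,"wy":0,"wz":0},
  {"tx":0,"ty":-0.042,"tz":0,"wx":0,"wy":0,"wz":0},
])

```text
time: 17.27
tcp_pos: [0.41, -0.2165, 0.1152]
ee_rot: [0.757, 0.653, 0.0, 0.0]
wrist_force: [0.5, 0.1, 0.9]
width: 0.0427
finger_force: 0.1
```

Emit:
send_rows([
  {"tx":0,"ty":-0.001,"tz":0,"wx":0,"wy":0,"wz":0},
  {"tx":0,"ty":-0.002,"tz":0,"wx":0,"wy":0,"wz":0},
  {"tx":0,"ty":-0.003,"tz":0,"wx":0,"wy":0,"wz":0},
  {"tx":0,"ty":-0.004,"tz":0,"wx":0,"wy":0,"wz":0},
])

```text
time: 17.77
tcp_pos: [0.4059, -0.2159, 0.1153]
ee_rot: [0.757, 0.653, 0.0, 0.0]
wrist_force: [0.8, -0.1, -0.5]
width: 0.0427
finger_force: 0.1
```

Emit:
send_rows([
  {"tx":0,"ty":-0.001,"tz":0,"wx":0,"wy":0,"wz":0},
  {"tx":0,"ty":-0.002,"tz":0,"wx":0,"wy":0,"wz":0},
  {"tx":0,"ty":-0.003,"tz":0,"wx":0,"wy":0,"wz":0},
])

```text
time: 18.15
tcp_pos: [0.403, -0.2155, 0.1153]
ee_rot: [0.757, 0.653, 0.0, 0.0]
wrist_force: [0.6, 0.7, 0.2]
width: 0.0428
finger_force: 0.5
```

Emit:
send_rows([
  {"tx":0,"ty":-0.001,"tz":0,"wx":0,"wy":0,"wz":0},
  {"tx":0,"ty":-0.002,"tz":0,"wx":0,"wy":0,"wz":0},
  {"tx":0,"ty":-0.003,"tz":0,"wx":0,"wy":0,"wz":0},
])

```text
time: 18.52
tcp_pos: [0.4012, -0.2153, 0.1156]
ee_rot: [0.757, 0.653, 0.001, 0.001]
wrist_force: [4.6, -1.6, -3.1]
width: 0.0428
finger_force: 2.3
```

Emit:
send_rows([
  {"tx":0,"ty":-0.001,"tz":0,"wx":0,"wy":0,"wz":0},
  {"tx":0,"ty":-0.002,"tz":0,"wx":0,"wy":0,"wz":0},
  {"tx":0,"ty":-0.002,"tz":0,"wx":0,"wy":0,"wz":0},
])

```text
time: 18.9
tcp_pos: [0.4002, -0.2152, 0.1158]
ee_rot: [0.757, 0.653, 0.001, 0.002]
wrist_force: [7.1, -1.3, -4.8]
width: 0.0426
finger_force: 3.1
```

Emit:
send_rows([
  {"tx":0,"ty":0.015,"tz":0,"wx":0,"wy":0,"wz":0},
  {"tx":0,"ty":0.03,"tz":0,"wx":0,"wy":0,"wz":0},
  {"tx":0,"ty":0.034,"tz":0,"wx":0,"wy":0,"wz":0},
  {"tx":0,"ty":0.037,"tz":0,"wx":0,"wy":0,"wz":0},
  {"tx":0,"ty":0.04,"tz":0,"wx":0,"wy":0,"wz":0},
  {"tx":0,"ty":0.042,"tz":0,"wx":0,"wy":0,"wz":0},
  {"tx":0,"ty":0.044,"tz":0,"wx":0,"wy":0,"wz":0},
  {"tx":0,"ty":0.044,"tz":0,"wx":0,"wy":0,"wz":0},
])

```text
time: 19.9
tcp_pos: [0.4415, -0.2212, 0.1153]
ee_rot: [0.757, 0.653, 0.0, -0.0]
wrist_force: [-1.0, 0.7, 0.5]
width: 0.0427
finger_force: 0.5
```

Emit:
send_rows([
  {"tx":0,"ty":-0.017,"tz":0,"wx":0,"wy":0,"wz":0},
  {"tx":0,"ty":-0.017,"tz":-0.03,"wx":0,"wy":0,"wz":0},
  {"tx":0,"ty":-0.017,"tz":-0.065,"wx":0,"wy":0,"wz":0},
  {"tx":0,"ty":-0.017,"tz":-0.065,"wx":0,"wy":0,"wz":0},
])

```text
time: 20.4
tcp_pos: [0.4253, -0.2193, 0.1823]
ee_rot: [0.758, 0.653, 0.002, 0.002]
wrist_force: [-0.6, -1.0, 0.2]
width: 0.043
finger_force: 0.0
```

Run:
```python
from h import *
c=grab('wrist','w7')
goto((.532,-.193,.14),-8.4)
print(onz(c,320,200,.1))
```

```text
t [0.0412 0.1025 0.0412] w [ 0.002 -0.001 -0.002]
[ 0.42564515 -0.21639798  0.1       ]
```

Emit:
send_rows([
  {"tx":0.02,"ty":0.05,"tz":0,"wx":0,"wy":0,"wz":0},
  {"tx":0.041,"ty":0.1025,"tz":0,"wx":0,"wy":0,"wz":0},
  {"tx":0.041,"ty":0.1025,"tz":0,"wx":0,"wy":0,"wz":0},
  {"tx":0.041,"ty":0.1025,"tz":0.02,"wx":0,"wy":0,"wz":0},
  {"tx":0.041,"ty":0.1025,"tz":0.04,"wx":0,"wy":0,"wz":0},
  {"tx":0.041,"ty":0.1025,"tz":0.04,"wx":0,"wy":0,"wz":0},
], hand=0)

```text
time: 21.2
tcp_pos: [0.5293, -0.193, 0.138]
ee_rot: [0.758, 0.652, -0.002, -0.002]
wrist_force: [-0.5, 0.3, 1.1]
width: -0.0001
finger_force: 0.0
```

Run:
```python
from h import *
c=grab('wrist','w8'); s=get_state(); print(s['time'],s['tcp_pos'],s['width'],s['wrist_force'])
cv2.imwrite('pics/w8c.png',cv2.resize(c['img'][100:320,220:440,::-1],(600,600)))
```

```text
21.25 [ 0.53039281 -0.19335961  0.13922634] -2.8193737827919915e-05 [ 0.08219086  0.31963455 -0.30148539]
```

View pics/w8c.png

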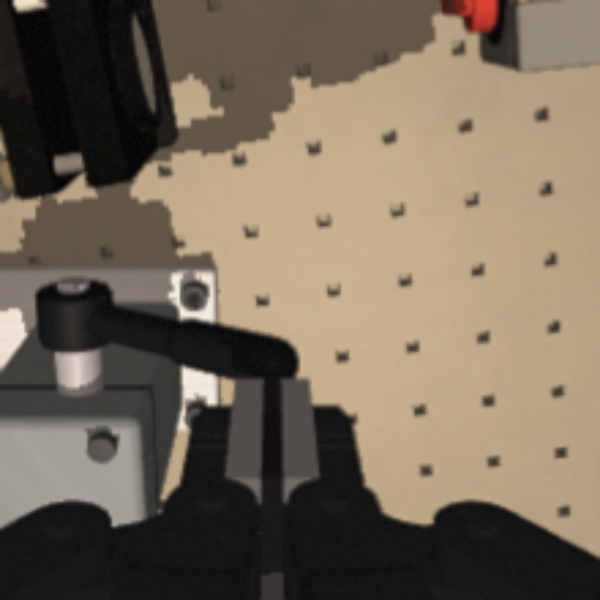

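Run:
```python
from h import *
c=load('w8'); print(proj(c,np.array([[.5304,-.1934,.139],[.5304,-.1934,.117]])), onz(c,322.7,230,.117), onz(c,320+1.5,228,.117))
```

```text
[[323.63937812 255.85391852]
 [323.38806258 237.70251129]] [ 0.53070257 -0.1886752   0.117     ] [ 0.53021268 -0.18737647  0.117     ]
```

Emit:
send_rows([
  {"tx":0.003,"ty":0.003,"tz":0,"wx":0,"wy":0,"wz":0},
  {"tx":0.003,"ty":0.003,"tz":0.006,"wx":0,"wy":0,"wz":0},
  {"tx":0.003,"ty":0.003,"tz":0.01,"wx":0,"wy":0,"wz":0},
  {"tx":0.003,"ty":0.003,"tz":0.014,"wx":0,"wy":0,"wz":0},
  {"tx":0.003,"ty":0.003,"tz":0.018,"wx":0,"wy":0,"wz":0},
  {"tx":0.003,"ty":0.003,"tz":0.022,"wx":0,"wy":0,"wz":0},
])

```text
time: 22.0
tcp_pos: [0.5355, -0.1908, 0.1179]
ee_rot: [0.757, 0.653, -0.0, -0.0]
wrist_force: [0.2, -0.2, -0.1]
width: 0.0001
finger_force: 0.0
```

Emit:
send_rows([
  {"tx":0,"ty":0,"tz":0.004,"wx":0,"wy":0,"wz":0},
  {"tx":0,"ty":0,"tz":0.008,"wx":0,"wy":0,"wz":0},
  {"tx":0,"ty":0,"tz":0.012,"wx":0,"wy":0,"wz":0},
])

```text
time: 22.38
tcp_pos: [0.5363, -0.1911, 0.1065]
ee_rot: [0.757, 0.653, 0.0, 0.001]
wrist_force: [1.5, 0.2, 2.8]
width: -0.0001
finger_force: 1.2
```

Emit:
send_rows([
  {"tx":0,"ty":-0.001,"tz":0.004,"wx":0,"wy":0,"wz":0},
  {"tx":0,"ty":-0.002,"tz":0.008,"wx":0,"wy":0,"wz":0},
  {"tx":0,"ty":-0.003,"tz":0.012,"wx":0,"wy":0,"wz":0},
  {"tx":0,"ty":-0.003,"tz":0.015,"wx":0,"wy":0,"wz":0},
])

```text
time: 22.88
tcp_pos: [0.5322, -0.1902, 0.0908]
ee_rot: [0.757, 0.653, -0.0, -0.0]
wrist_force: [1.3, -0.4, 1.9]
width: 0.0005
finger_force: 0.8
```

Emit:
send_rows([
  {"tx":0,"ty":0,"tz":0.004,"wx":0,"wy":0,"wz":0},
  {"tx":0,"ty":0,"tz":0.008,"wx":0,"wy":0,"wz":0},
  {"tx":0,"ty":0,"tz":0.01,"wx":0,"wy":0,"wz":0},
  {"tx":0,"ty":0,"tz":0.01,"wx":0,"wy":0,"wz":0},
])

```text
time: 23.38
tcp_pos: [0.5322, -0.1902, 0.0809]
ee_rot: [0.757, 0.653, -0.0, -0.0]
wrist_force: [0.4, -0.2, -0.9]
width: 0.0003
finger_force: 0.4
```

Emit:
send_rows([
  {"tx":0,"ty":0,"tz":0.003,"wx":0,"wy":0,"wz":0},
  {"tx":0,"ty":0,"tz":0.006,"wx":0,"wy":0,"wz":0},
  {"tx":0,"ty":0,"tz":0.008,"wx":0,"wy":0,"wz":0},
])

```text
time: 23.75
tcp_pos: [0.532, -0.1902, 0.0729]
ee_rot: [0.757, 0.653, -0.0, -0.001]
wrist_force: [-1.2, -0.3, 2.3]
width: -0.0001
finger_force: 0.9
```

Emit:
send_rows([
  {"tx":0,"ty":0,"tz":0.002,"wx":0,"wy":0,"wz":0},
  {"tx":0,"ty":0,"tz":0.004,"wx":0,"wy":0,"wz":0},
  {"tx":0,"ty":0,"tz":0.006,"wx":0,"wy":0,"wz":0},
])

```text
time: 24.12
tcp_pos: [0.5326, -0.1903, 0.0671]
ee_rot: [0.757, 0.653, 0.0, -0.0]
wrist_force: [-0.2, 0.3, 2.5]
width: 0.0001
finger_force: 0.8
```

Contact held; continue to the stop.

Emit:
send_rows([
  {"tx":0,"ty":0,"tz":0.002,"wx":0,"wy":0,"wz":0},
  {"tx":0,"ty":0,"tz":0.004,"wx":0,"wy":0,"wz":0},
  {"tx":0,"ty":0,"tz":0.004,"wx":0,"wy":0,"wz":0},
])

```text
time: 24.5
tcp_pos: [0.5335, -0.1907, 0.0646]
ee_rot: [0.758, 0.653, 0.001, 0.001]
wrist_force: [-1.6, 1.5, 11.2]
width: 0.0001
finger_force: 4.6
```

Emit:
send_rows([
  {"tx":0,"ty":0,"tz":0.002,"wx":0,"wy":0,"wz":0},
  {"tx":0,"ty":0,"tz":0.003,"wx":0,"wy":0,"wz":0},
  {"tx":0,"ty":0,"tz":0.003,"wx":0,"wy":0,"wz":0},
])

```text
time: 24.88
tcp_pos: [0.535, -0.1913, 0.0632]
ee_rot: [0.758, 0.653, 0.002, 0.002]
wrist_force: [-2.0, 0.5, 18.4]
width: 0.0002
finger_force: 7.7
```

Emit:
send_rows([
  {"tx":0,"ty":0,"tz":-0.05,"wx":0,"wy":0,"wz":0},
  {"tx":0,"ty":0,"tz":-0.1,"wx":0,"wy":0,"wz":0},
  {"tx":0,"ty":0,"tz":-0.13,"wx":0,"wy":0,"wz":0},
  {"tx":-0.022,"ty":-0.05,"tz":-0.13,"wx":0,"wy":0,"wz":0},
  {"tx":-0.044,"ty":-0.1025,"tz":-0.13,"wx":0,"wy":0,"wz":0},
  {"tx":-0.044,"ty":-0.1025,"tz":-0.13,"wx":0,"wy":0,"wz":0},
  {"tx":-0.044,"ty":-0.1025,"tz":-0.13,"wx":0,"wy":0,"wz":0},
], hand=50)

```text
time: 25.75
tcp_pos: [0.4253, -0.2185, 0.1904]
ee_rot: [0.757, 0.653, 0.001, 0.0]
wrist_force: [0.5, 0.1, -0.5]
width: 0.0429
finger_force: 0.0
```

Run:
```python
from h import *
c=grab('wrist','w9'); s=get_state(); print(s['time'],s['tcp_pos'],s['width'],s['wrist_force'])
y=np.radians(-8.4);o=np.array([.4544,-.223]);u=np.array([np.cos(y),np.sin(y)]);n=np.array([-u[1],u[0]])
E=lambda a:np.array([*(o+u*(.02+.058*np.cos(a))+n*.04),.08+.058*np.sin(a)])
for f in ('w7','w9'):
    k=load(f);p=proj(k,np.array([E(np.radians(40)),E(np.radians(-23))]));print(f,p.round(1))
    im=k['img'][110:185,360:480]; m=(im.max(-1)<50).astype(np.uint8); cs,_=cv2.findContours(m,0,2)
    for q in cs:
        if cv2.contourArea(q)>60: q=q.reshape(-1,2)+[360,110]; i=q[:,0].argmax(); print(cv2.contourArea(q.astype(np.float32)),q.min(0),q.max(0),'right tip',q[i])
goto((.425,-.2187,.115),-8.4)
```

```text
25.8 [ 0.42585823 -0.21833872  0.19037796] 0.042836344730171526 [ 1.43136635  0.34691657 -0.37431665]
w7 [[460.3 153.5]
 [440.1 142.5]]
1315.5 [370 136] [469 158] right tip [469 153]
w9 [[456.  153.1]
 [437.6 142.5]]
853.5 [370 136] [442 156] right tip [442 143]
t [-0.0005 -0.0009  0.0754] w [ 0.001  0.    -0.   ]
```

Emit:
send_rows([
  {"tx":0,"ty":-0.001,"tz":0.05,"wx":0,"wy":0,"wz":0},
  {"tx":0,"ty":-0.001,"tz":0.075,"wx":0,"wy":0,"wz":0},
  {"tx":0,"ty":-0.001,"tz":0.075,"wx":0,"wy":0,"wz":0},
  {"tx":0,"ty":0.01,"tz":0.075,"wx":0,"wy":0,"wz":0},
  {"tx":0,"ty":0.014,"tz":0.075,"wx":0,"wy":0,"wz":0},
  {"tx":0,"ty":0.016,"tz":0.075,"wx":0,"wy":0,"wz":0},
  {"tx":0,"ty":0.0165,"tz":0.075,"wx":0,"wy":0,"wz":0},
])

```text
time: 26.68
tcp_pos: [0.4414, -0.2212, 0.1156]
ee_rot: [0.757, 0.653, 0.0, 0.0]
wrist_force: [-0.7, -1.1, -0.2]
width: 0.0427
finger_force: 0.0
```

Emit:
send_rows([
  {"tx":0,"ty":0.001,"tz":0,"wx":0,"wy":0,"wz":0},
  {"tx":0,"ty":0.002,"tz":0,"wx":0,"wy":0,"wz":0},
  {"tx":0,"ty":0.002,"tz":0,"wx":0,"wy":0,"wz":0},
])

```text
time: 27.05
tcp_pos: [0.4425, -0.2213, 0.1152]
ee_rot: [0.757, 0.653, -0.0, -0.001]
wrist_force: [-1.4, -0.7, 0.4]
width: 0.043
finger_force: 0.8
```

Emit:
send_rows([
  {"tx":0,"ty":0.001,"tz":0,"wx":0,"wy":0,"wz":0},
  {"tx":0,"ty":0.0015,"tz":0,"wx":0,"wy":0,"wz":0},
  {"tx":0,"ty":0.0015,"tz":0,"wx":0,"wy":0,"wz":0},
])

```text
time: 27.42
tcp_pos: [0.4437, -0.2215, 0.1151]
ee_rot: [0.758, 0.653, -0.0, -0.001]
wrist_force: [-4.9, 1.2, 4.0]
width: 0.0428
finger_force: 2.4
```

Emit:
send_rows([
  {"tx":0,"ty":-0.015,"tz":0,"wx":0,"wy":0,"wz":0},
  {"tx":0,"ty":-0.03,"tz":0,"wx":0,"wy":0,"wz":0},
  {"tx":0,"ty":-0.035,"tz":0,"wx":0,"wy":0,"wz":0},
  {"tx":0,"ty":-0.037,"tz":0,"wx":0,"wy":0,"wz":0},
  {"tx":0,"ty":-0.037,"tz":0,"wx":0,"wy":0,"wz":0},
])

```text
time: 28.05
tcp_pos: [0.4083, -0.2162, 0.1154]
ee_rot: [0.757, 0.653, 0.0, 0.0]
wrist_force: [-0.1, -0.4, 1.0]
width: 0.0425
finger_force: 0.0
```

Emit:
send_rows([
  {"tx":0,"ty":-0.001,"tz":0,"wx":0,"wy":0,"wz":0},
  {"tx":0,"ty":-0.0015,"tz":0,"wx":0,"wy":0,"wz":0},
  {"tx":0,"ty":-0.0015,"tz":0,"wx":0,"wy":0,"wz":0},
])

```text
time: 28.42
tcp_pos: [0.4069, -0.2161, 0.1153]
ee_rot: [0.757, 0.653, 0.0, 0.0]
wrist_force: [1.2, 0.2, -1.3]
width: 0.0428
finger_force: 0.6
```

Emit:
send_rows([
  {"tx":0,"ty":-0.001,"tz":0,"wx":0,"wy":0,"wz":0},
  {"tx":0,"ty":-0.0015,"tz":0,"wx":0,"wy":0,"wz":0},
  {"tx":0,"ty":-0.0015,"tz":0,"wx":0,"wy":0,"wz":0},
])

```text
time: 28.8
tcp_pos: [0.4057, -0.2159, 0.1154]
ee_rot: [0.757, 0.653, 0.0, 0.001]
wrist_force: [4.2, -0.1, -2.4]
width: 0.0424
finger_force: 1.9
```

Emit:
send_rows([
  {"tx":0,"ty":0.01,"tz":0,"wx":0,"wy":0,"wz":0},
  {"tx":0,"ty":0.019,"tz":0,"wx":0,"wy":0,"wz":0},
  {"tx":0,"ty":0.019,"tz":-0.05,"wx":0,"wy":0,"wz":0},
  {"tx":0,"ty":0.019,"tz":-0.1,"wx":0,"wy":0,"wz":0},
  {"tx":0,"ty":0.019,"tz":-0.13,"wx":0,"wy":0,"wz":0},
  {"tx":0,"ty":0.019,"tz":-0.13,"wx":0,"wy":0,"wz":0},
  {"tx":0,"ty":0.019,"tz":-0.13,"wx":0,"wy":0,"wz":0},
])

```text
time: 29.68
tcp_pos: [0.4232, -0.2182, 0.2444]
ee_rot: [0.757, 0.653, -0.001, -0.001]
wrist_force: [-1.0, 0.1, 0.2]
width: 0.0424
finger_force: 0.0
```

Run:
```python
from h import *
s=get_state(); print(s['tcp_pos'],s['wrist_force']); print(bot.job_done())
```

```text
[ 0.42315372 -0.21815373  0.24437318] [-0.96572347  0.13001395  0.22140028]
the job is handed in; nothing more can be done
None
```

The slack wheel was the robot's right-hand one (near x 0.42, y -0.22): it moved about 7 mm each way at about 1 to 2 N, while the other two only sprang; I pressed its lever down to the stop, and it now gives only about 1.5 mm at 4 to 5 N both ways; the arm is clear, no other lever was touched, and the job was handed in at about 30 s.

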